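# Eject the stuck board tray through the hidden hole at the back

### The arm

A 7-joint arm with a two-finger parallel gripper is mounted at the origin on the work surface. World frame = base frame: x ahead of the robot, y to its left, z up, the work surface at z = 0. Lengths are in m, angles in rad, forces in N, time in s.
With the tool pointing down it reaches from about 0.35 to 0.9 m from the base axis. Payload 8.1 kg.
Tool frame: the origin (TCP) lies midway between the tips of the shut fingers; the grasp point (between the pads) lies 19 mm behind it (manip.tcp_to_grasp is the distance from the TCP to the grasp point, in m); z points along the fingers, y is the direction in which the jaws open and shut (so a half turn about z gives the same grasp; the last joint's range is limited). The gripper opens to 85 mm and grips with 20 to 120 N. Pads are 22 mm wide; open, the fingers measure 114 mm over their backs; the gripper's body (76 mm by 85 mm) begins 54 mm behind the grasp point. The pads swing forward as they close: fully open they stand 13 mm farther back than shut.
Start: joints at [1.171, 0.434, 0.025, 1.573, -0.012, 1.134, -0.075], TCP at [0.183, -0.598, 0.231] pointing down, gripper open.
Joint ranges: [-2.62, 2.62], [-0.44, 2.09], [-1.27, 1.32], [0.08, 2.57], [-1.32, 4.46], [0.12, 2], [-2.74, 2.74]. Speed limits (rad/s): [2.22, 2.22, 3.01, 3.01, 3.14, 3.14, 3.14].

### API

Orientations are given as a unit quaternion [w, x, y, z].
In Python, from station import manip, optics, outline_of gives the robot as it stands. The module is installed in compiled form; this text tells all that it offers.
- The arm moves only by the tool jog_arm, never from a script. Its arguments are lists of equal length, an entry for each row: "translation": the shift along the world's x, y, z normalised to -1 to 1, where 1 is 0.25 m, a list of three; "delta_rot": the turn, a rotation vector about the world's x, y, z normalised to -1 to 1, where 1 is 360 degrees, a list of three. In form: {"translation": [[tx, ty, tz], ...], "delta_rot": [[rx, ry, rz], ...]}. A call has 1 to 20 rows; each row is the pose to reach, as a shift and turn from the pose measured when the call began, turning the shorter way round; what a row does not reach only later rows make up. A row lasts 1/8 s, in which the tool goes at most 62.5 mm and 10.7 degrees, less where a joint would pass 70% of its speed; a pose out of reach is approached as far as the arm can. A call with a number of a shift or a turn outside -1 to 1 is refused whole. A call with a gripper value outside its range is refused whole. "fingers" is the closure in counts, from 0 (fully open) to 255 (shut), set as the call begins (left out, the last holds). The fingers move at their own pace and stop on an object; "grip_force" is the grip in N (left out, the last holds). Time passes only in rows, so rows that repeat a pose let the fingers close. It gives the time, the measured TCP pose, the force and the opening at its end, in the units of the state.
- manip.observe(): the state, without advancing time (a new reading comes with each control period).
- optics.get_image(name): name is "side" or "top"; returns a dict with "frame" (480x640x3 uint8, red, green, blue), "range_z" (480x640 float32, m along the optical axis (not along the pixel's ray), 0 where there is no reading), "intrinsics" (3x3 intrinsics, pixels), "R" (3x3) and "t" (3): a world point X has camera coordinates R X + t. Camera axes: x right, y down, z forward; pixel columns grow to the right and rows downward; lengths in m; the calibration is good to about 2 mm. A picture is of the moment at which its call begins.
- manip.sign_off(): hands the job in, once; it reports no verdict.
Trained networks look in a picture, given as the dict that the camera call returned (one of the last four; its "shot" number tells which), for a name from the list of things; names that differ only in an ending like _2 or _b are one class to them, and where a whole thing is asked for, a point or a joint stands for the part that bears it (a point fixed in the world has none). Each returns a list of dicts, best first, with "p" (0 to 1); they miss things now and then, are a little off and sometimes report something else, mostly with a low value. They report only what shows in the picture. A call takes as long as a camera call. They do not tell look-alikes from the thing itself.
- outline_of(picture, name): "pixels" (480x640 bool, what is visible of it) and "centre" ([column, row] in pixels, amid what is visible of it).
The state is a dict: "time_s": time; "q": joint angles; "joint_velocities": joint speeds; "joint_efforts": joint torques, N m; "position": TCP position; "orientation": TCP orientation; "wrist_force": force on the tool from outside, world axes, zero at the start; "torque": the same for the moment, N m; "width": finger opening in m.
Only numpy, scipy, OpenCV 4.12 (cv2) and the standard library are available. Lean on these libraries where they do the work, as an engineer would, in place of code of your own. Each camera call takes 0.05 s, during which the arm holds its last target. There are 200 camera calls.

### The job

The tray of the board test box is shut flush, so take the ejector rod from its rest, feel lightly with its tip across the hidden back face until you find the release hole, and push the tray about 40 mm out through it. Then draw the tray fully out from the other side, and leave the rod lying back on its rest the way it lay at first. Do not force the rod against the back face and do not disturb the other things on the desk.

Things in the scene. Friction and masses are not known exactly. Their poses are not given: they have to be found in the camera images.
- tester: Board test box: grey metal box 90 deep (x -45..45) x 186 wide x 70 mm high, fixed to the table, origin under its centre; x points from its back (to the robot) to its tray side, y along the back. At the back, roof (65 to 70 mm above the table) and side cheeks (y = +-91 mm) stick out 22 mm past the outer back wall and hide it; in that wall is a window with back.
- back (a point): Middle of the window in the back wall, 44 mm above the table, axes as the box. Window 72 mm wide, 26 high; a black plate fills it, its face in this plane x = 0, 4 mm behind the outer wall. The plate, 5 mm thick, has one 16 x 16 mm square through hole centred at this height, at an unknown y from -26 to +26 mm: to be found by feel. The shut tray's back wall stands at x = 8 mm and is pushed from there.
- tray (a joint): How far the tray stands out, in m: 0 shut (at the start: front flush with the box, no hold), 0.062 fully out at its stop. It slides along +x of the box, away from the robot, with friction of about 2.5 to 4 N, and stays where it is left. Pushed 40 mm out, it leaves a gap of 35 mm between its front panel and the box for a finger.
- tray_front (a point): Middle of the top edge of the tray's front panel, moves with the tray; axes as the box. Panel 5 mm thick (x +-2.5 mm), 114 mm wide, from 62 down to 10 mm above the table. Behind it (to the box) the tray is open on top: floor at 13 mm, with a circuit board whose parts rise to 21 mm above the table; side walls at y = +-53 mm.
- rod: Ejector rod, 148 mm long, about 90 g, on its rest at the start. Origin on its axis at the grip point (= rod_grip), x along the rod to the tip, z up as it lies. Wooden handle 14 mm square from x = -45 to 35 mm, round steel guard 28 mm across at 35 to 38 mm, then a steel shaft 8 mm across to the round tip at 103 mm. The guard cannot pass the window: the rod pushes the tray out to 53 mm at most.
- rod_grip (a point): Place to grip the rod: on the axis of its square handle, mid-height; axes as the rod. At the start 45 mm above the table.
- rod_tip (a point): The very end of the rod's shaft, on its axis, 103 mm from rod_grip; same axes.
- rest_seat (a point): Where rod_grip lies when the rod is on its rest, 45 mm above the table. The rest is a black stand, fixed, base 135 x 48 x 8 mm, with two U forks; x along them, to where the tip lies. Rear fork at x = -41..-33 mm: gap 24 mm wide, floor 7 mm below this point. Front fork at x = 60..68: gap 18 mm, floor 4 mm below. Fork walls rise 5 mm above this point.
- cup: bystander: paper cup, 80 mm wide, 100 mm tall; origin under it
- servo: bystander: small black servo motor, 54 x 20 x 42 mm; origin under it
- mouse: bystander: black computer mouse on its rubber pad, about 80 mm long, 35 mm high; origin under it
- tape: bystander: roll of tape lying flat, 90 mm across, 20 mm high; origin under it
Things that resemble listed ones, but are neither listed nor needed, are in the scene too. Of the things like the rod, leave any that is purple; of the rest the smaller one is meant.

How it is judged:
By the outcome, as a careful person would: the job done as asked, in the order asked, and still so for the second after the job is handed in, with the robot touching nothing.
It also fails if it takes over 72 s, if anything falls off the work surface, if the arm or the gripper's body presses on something with over 40 N, if the wrist force passes 120 N, or if a joint passes its speed limit or range.

## Working session

There is one attempt and no reset: what is moved stays moved. The work goes in short steps, Python scripts to look and compute and a tool call to move; the robot and the scene stay as the last step left them, time stands still between calls to the robot, and variables do not carry over. Pictures are saved under pics/ and viewed, about 8 in all and at most 12, crops included, and the job is handed in when it is done.

Besides the shell and the picture viewer there is one more tool, called after ">>>" as name(argument=value, ...) on one line, values as JSON. jog_arm: Moves the arm, as the interface text tells. Its arguments: {"type":"object","properties":{"translation":{"type":"array","items":{"type":"array","items":{"type":"number","minimum":-1,"maximum":1}}},"delta_rot":{"type":"array","items":{"type":"array","items":{"type":"number","minimum":-1,"maximum":1}}},"fingers":{"type":"number"},"grip_force":{"type":"number"}},"required":["translation","delta_rot"]}

```bash
mkdir -p pics
cat > h.py <<'E'
import numpy as np, cv2
from station import manip, optics, outline_of
def world(p, px=None):
    K,R,t,d=p["intrinsics"],p["R"],p["t"],p["range_z"]
    v,u=np.mgrid[:480,:640]
    c=np.stack([(u-K[0,2])/K[0,0]*d,(v-K[1,2])/K[1,1]*d,d],-1)
    W=(c-t)@R
    W[d<=0]=np.nan
    return W
def proj(p,X):
    c=p["R"]@np.asarray(X,float)+p["t"]; q=p["intrinsics"]@c
    return (q[:2]/q[2]).round(1)
E
python3 - <<'E'
from h import *
print(manip.observe())
ims=[]
for n in("top","side"):
    p=optics.get_image(n); cv2.imwrite(f"pics/{n}0.png",p["frame"][:,:,::-1]); W=world(p)
    np.savez(f"{n}0.npz",W=W,f=p["frame"],R=p["R"],t=p["t"],K=p["intrinsics"])
    print(n,"cam",(-p["R"].T@p["t"]).round(3))
    for o in("tester","rod","rest_seat","tray","cup","servo","mouse","tape"):
        try:
            for r in outline_of(p,o)[:4]:
                m=r["pixels"]; pts=W[m]; pts=pts[~np.isnan(pts[:,0])]
                print(o,round(r["p"],2),np.round(r["centre"]),m.sum(),np.percentile(pts,[3,50,97],axis=0).round(3).tolist())
        except Exception as e: print(o,e)
E
```

```text
{'time_s': 0.0, 'q': array([ 1.17139247,  0.43521874,  0.02499026,  1.5741103 , -0.01161703,
        1.13398883, -0.0750996 ]), 'joint_velocities': array([ 0.00106036, -0.00120358, -0.0004798 , -0.00048711,  0.00015078,
        0.00027301,  0.0006445 ]), 'joint_efforts': array([ 1.93495449e-03, -6.70466638e+01,  1.02612946e+00, -3.16217709e+01,
        1.55649253e-02,  1.24691165e-02, -4.52499819e-05]), 'position': array([ 0.18258298, -0.59720372,  0.23052369]), 'orientation': array([-7.68415433e-04,  9.89015153e-01,  1.47812055e-01, -1.83216776e-04]), 'wrist_force': array([ 0.04115694, -0.73856249, -0.17917967]), 'torque': array([0.00712728, 0.07442371, 0.03314607]), 'width': 0.08529765055311954}
top cam [ 0.413 -0.026  1.069]
tester 0.93 [242. 210.] 4033 [[0.515, 0.064, 0.066], [0.566, 0.153, 0.071], [0.619, 0.243, 0.074]]
tester 0.3 [361. 195.] 222 [[0.562, -0.128, 0.047], [0.609, -0.121, 0.052], [0.678, -0.114, 0.056]]
rod 0.87 [473. 334.] 353 [[0.225, -0.437, 0.004], [0.28, -0.382, 0.018], [0.322, -0.341, 0.026]]
rod 0.86 [357. 192.] 311 [[0.56, -0.13, 0.046], [0.615, -0.12, 0.0
[... 1018 characters left out ...]
619, 0.25, 0.073]]
rod 0.95 [387. 241.] 622 [[0.325, -0.21, 0.008], [0.422, -0.168, 0.023], [0.494, -0.138, 0.032]]
rod 0.77 [478. 233.] 254 [[0.26, -0.395, 0.004], [0.29, -0.367, 0.015], [0.318, -0.339, 0.022]]
rod 0.54 [314. 208.] 297 [[0.557, -0.134, 0.013], [0.615, -0.117, 0.049], [0.689, -0.108, 0.056]]
rest_seat 0.71 [312. 220.] 813 [[0.547, -0.143, 0.001], [0.609, -0.113, 0.009], [0.669, -0.094, 0.046]]
servo 0.75 [346. 283.] 384 [[0.362, 0.001, 0.003], [0.381, 0.02, 0.029], [0.405, 0.03, 0.042]]
mouse 0.68 [418. 190.] 402 [[0.47, -0.441, 0.009], [0.5, -0.408, 0.026], [0.536, -0.392, 0.039]]
tape 0.7 [224. 352.] 1115 [[0.353, 0.273, -0.0], [0.393, 0.314, 0.017], [0.438, 0.355, 0.022]]
```

View pics/top0.png

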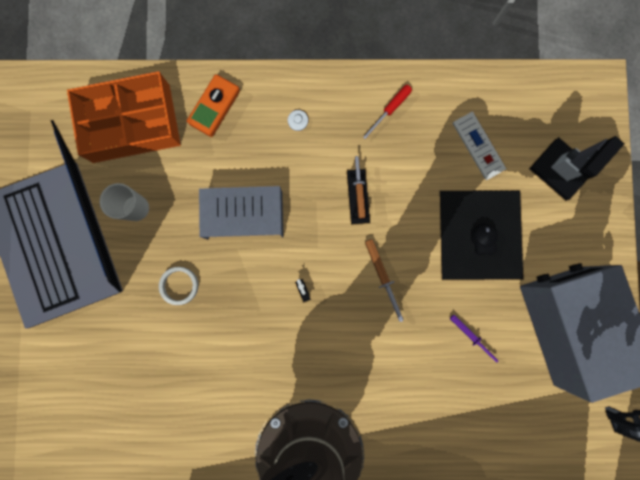

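Run:
```python
from h import *
a=cv2.imread("pics/top0.png"); b=cv2.imread("pics/side0.png")
A=cv2.resize(a[150:260,290:430],None,fx=4,fy=4,interpolation=cv2.INTER_CUBIC)  # 560x440
B=cv2.resize(b[180:280,260:330],None,fx=3,fy=4.4)
cv2.imwrite("pics/crop0.png",np.hstack([A,B]))
for n in("top0","side0"):
    z=np.load(n+".npz");W=z["W"];f=z["f"].astype(int)
    # tester roof
    m=(abs(W[...,2]-.071)<.006)&(abs(W[...,0]-.566)<.09)&(abs(W[...,1]-.153)<.13)
    pts=W[m][:,:2]; r=cv2.minAreaRect((pts*1000).astype(np.float32)); print(n,"roof",r,np.median(W[m][:,2]),m.sum())
    # rod on rest
    m=(W[...,2]>.035)&(abs(W[...,0]-.62)<.10)&(abs(W[...,1]+.12)<.035)
    pts=W[m]; c=pts[:,:2].mean(0); u,s,v=np.linalg.svd(pts[:,:2]-c); 
    ax=v[0]*np.sign(v[0][0]); t=(pts[:,:2]-c)@ax; pr=(pts[:,:2]-c)@np.array([-ax[1],ax[0]])
    print(n,"rod c",c,"ang",np.degrees(np.arctan2(ax[1],ax[0])),len(pts))
    for lo in np.arange(-.1,.1,.008):
        k=(t>=lo)&(t<lo+.008)
        if k.sum(): print(round(lo,3),k.sum(),(c+ax*(lo+.004)).round(3),"perp",np.percentile(pr[k],[0,50,100]).round(4),"z",np.percentile(pts[k,2],[50,95]).round(4),f[m][k].mean(0).astype(int))
    m=(W[...,2]<.016)&(W[...,2]>.004)&(abs(W[...,0]-.61)<.10)&(abs(W[...,1]+.12)<.05)
    print("base",cv2.minAreaRect((W[m][:,:2]*1000).astype(np.float32)))
```

```text
top0 roof ((567.4492797851562, 156.15737915039062), (113.16133880615234, 187.52191162109375), 1.8762761354446411) 0.07100894150091909 3963
top0 rod c [ 0.61880649 -0.12032207] ang 4.41666436008224 411
-0.068 10 [ 0.555 -0.125] perp [-0.0053 -0.0004  0.0063] z [0.051 0.055] [109  70  41]
-0.06 53 [ 0.563 -0.125] perp [-0.0179  0.0011  0.0174] z [0.0509 0.0549] [79 55 36]
-0.052 23 [ 0.571 -0.124] perp [-0.0179 -0.0013  0.0171] z [0.0518 0.0556] [123  81  47]
-0.044 27 [ 0.579 -0.123] perp [-0.0074  0.0001  0.0067] z [0.0524 0.055 ] [131  84  48]
-0.036 19 [ 0.587 -0.123] perp [-0.0055  0.0015  0.0066] z [0.0528 0.0548] [138  88  50]
-0.028 23 [ 0.595 -0.122] perp [-0.0064 -0.0011  0.0058] z [0.0521 0.0549] [139  88  50]
-0.02 21 [ 0.603 -0.122] perp [-0.0071  0.0004  0.0066] z [0.0526 0.0562] [131  83  48]
-0.012 20 [ 0.611 -0.121] perp [-0.0073  0.001   0.0067] z [0.0535 0.0555] [130  83  47]
-0.004 22 [ 0.619 -0.12 ] perp [-0.0062 -0.0007  0.0062] z [0.0526 0.0563] [134  86  48]
0.004 21 [ 0.627 -0.12 ] perp [-0.0066  0.0007  0.0066] z [0.0525 0.0556] [131  83  47]
0.012 39 [ 0.635 
[... 2223 characters left out ...]
52 -0.114] perp [-0.0039 -0.0002  0.0069] z [0.0483 0.05  ] [102 101 104]
0.044 41 [ 0.66  -0.114] perp [-0.0204  0.0015  0.0134] z [0.0454 0.0519] [78 73 66]
0.052 18 [ 0.668 -0.113] perp [-0.0179 -0.0014  0.0122] z [0.048  0.0526] [103  93  79]
0.06 9 [ 0.676 -0.112] perp [-0.0039 -0.0006  0.0027] z [0.0468 0.0509] [137 129 121]
0.068 4 [ 0.684 -0.112] perp [-0.003  -0.0028 -0.0022] z [0.0474 0.0504] [143 133 122]
0.076 10 [ 0.692 -0.111] perp [-0.0057 -0.0017  0.0027] z [0.0472 0.049 ] [140 131 122]
0.084 4 [ 0.7   -0.111] perp [-0.0042 -0.0028  0.0002] z [0.0484 0.0498] [147 134 115]
base ((602.0252075195312, -110.301513671875), (186.6238555908203, 81.71090698242188), 11.479650497436523)
```

View pics/crop0.png

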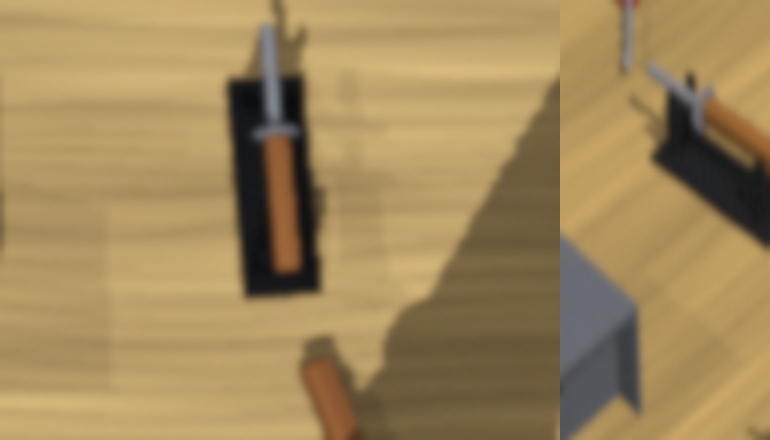

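The top view shows the rod candidates:
- wooden rod on the black rest (357,192), about 150 mm long
- longer loose wooden rod (383,279), about 190 mm long
- purple one (473,334), which must be left
- red screwdriver (390,108)

I choose the one on the rest. The crop confirms the wooden handle, the guard, and the tip pointing away in +x. The tester is at (242,210), with its back toward the robot.

Run:
```python
from h import *
z=np.load("top0.npz");W=z["W"]
def mx(x0,x1,y0,y1):
    m=(W[...,0]>x0)&(W[...,0]<x1)&(W[...,1]>y0)&(W[...,1]<y1); return np.nanpercentile(W[m][:,2],[50,99]).round(3)
print("greybox",mx(.15,.45,-.8,-.5),"path",mx(.2,.5,-.5,-.15),"stand",mx(.5,.8,-.75,-.5),"between",mx(.4,.65,-.1,.05))
def rot(a):return np.array([[np.cos(a),-np.sin(a)],[np.sin(a),np.cos(a)]])
a=np.radians(1.95);o=np.array([.5674,.1564])+rot(a)@[.011,0];print("origin",o,"back",o+rot(a)@[-.041,0])
# refined roof edges in rotated frame
m=(abs(W[...,2]-.071)<.006)&(abs(W[...,0]-.566)<.09)&(abs(W[...,1]-.153)<.13)
L=(W[m][:,:2]-o)@rot(a);print("roof box frame",np.percentile(L,[.5,99.5],axis=0).round(4))
```

```text
greybox [0.148 0.332] path [0.001 0.03 ] stand [0.001 0.207] between [0.001 0.008]
origin [0.57839363 0.1567743 ] back [0.53741737 0.15537918]
roof box frame [[-0.0668 -0.0932]
 [ 0.0445  0.0917]]
```

>>> jog_arm(translation=[[0,0.1,0.2],[0,0.3,0.2],[0.2,0.5,0.2],[0.4,0.7,0.2],[0.6,0.9,0.2],[0.8,1,0.2],[0.9,1,0.2],[0.9,1,0.2]], delta_rot=[[0,0,0],[0,0,0],[0,0,-0.02],[0,0,-0.035],[0,0,-0.035],[0,0,-0.035],[0,0,-0.035],[0,0,-0.035]], fingers=90)

```text
time_s: 1.9
position: [0.4109, -0.3456, 0.2812]
orientation: [-0.0, 0.999, 0.041, 0.001]
wrist_force: [-0.7, 0.5, 0.5]
width: 0.0554
```

>>> jog_arm(translation=[[0.2,0.23,-0.1],[0.4,0.45,-0.25],[0.6,0.7,-0.45],[0.764,0.902,-0.645],[0.764,0.902,-0.645],[0.764,0.902,-0.645]], delta_rot=[[0,0,0],[0,0,0],[0,0,0],[0,0,0],[0,0,0],[0,0,0]])

```text
time_s: 2.65
position: [0.602, -0.1178, 0.1179]
orientation: [-0.001, 0.999, 0.042, -0.0]
wrist_force: [0.1, -0.4, -0.1]
width: 0.0551
```

Run:
```python
from h import *
s=manip.observe();print(s["position"],s["orientation"],s["time_s"],s["wrist_force"])
p=optics.get_image("side"); P=s["position"]
f=p["frame"][:,:,::-1].copy()
for X in([.602,-.120,.045],[.705,-.112,.045],P): 
    q=proj(p,X);print(q); cv2.circle(f,tuple(int(i) for i in q),2,(255,0,255),-1)
cv2.imwrite("pics/side1.png",cv2.resize(f[130:290,240:400],None,fx=3.5,fy=3.5))
```

```text
[ 0.60202365 -0.11781239  0.11789816] [-9.03720040e-04  9.99105159e-01  4.22836136e-02 -3.99677238e-04] 2.65 [ 0.07037479 -0.40260877 -0.1402373 ]
[318.3 209.7]
[288.5 194.9]
[317.6 185. ]
```

View pics/side1.png

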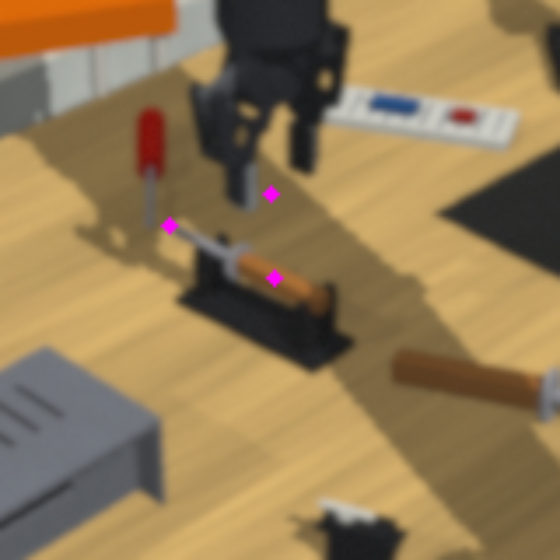

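The view shows the open fingers above the rest. The markers sit on the handle (275,278) and at the tip (170,226), so I go down and grip.

>>> jog_arm(translation=[[0,-0.009,-0.1],[0,-0.009,-0.2],[0,-0.009,-0.3],[0,-0.009,-0.368],[0,-0.009,-0.368],[0,-0.009,-0.368]], delta_rot=[[0,0,-0.001],[0,0,-0.001],[0,0,-0.001],[0,0,-0.001],[0,0,-0.001],[0,0,-0.001]])

```text
time_s: 3.45
position: [0.6033, -0.1179, 0.0254]
orientation: [-0.002, 0.999, 0.04, -0.0]
wrist_force: [0.1, -0.9, 0.2]
width: 0.0553
```

>>> jog_arm(translation=[[0,0,0],[0,0,0],[0,0,0],[0,0,0],[0,0,0],[0,0,0]], delta_rot=[[0,0,0],[0,0,0],[0,0,0],[0,0,0],[0,0,0],[0,0,0]], fingers=255, grip_force=50)

```text
time_s: 4.2
position: [0.6038, -0.118, 0.0261]
orientation: [-0.001, 0.999, 0.04, 0.0]
wrist_force: [-1.0, 0.7, 5.7]
width: 0.0128
```

>>> jog_arm(translation=[[0,0,0.02],[0,0,0.06],[0,0,0.15],[0,0,0.3],[0,0,0.4],[0,0,0.4],[0,0,0.4]], delta_rot=[[0,0,0],[0,0,0],[0,0,0],[0,0,0],[0,0,0],[0,0,0],[0,0,0]])

```text
time_s: 5.08
position: [0.6032, -0.118, 0.1255]
orientation: [-0.002, 0.999, 0.04, -0.0]
wrist_force: [-0.3, -0.4, -1.5]
width: 0.013
```

Run:
```python
from h import *
s=manip.observe();print(s["position"],s["orientation"],s["time_s"],s["wrist_force"],s["width"])
ims=[]
for n,(r,c) in {"side":(110,240),"top":(130,280)}.items():
    p=optics.get_image(n); f=p["frame"][:,:,::-1].copy(); W=world(p)
    P=s["position"]; a=2*np.arctan2(s["orientation"][2],s["orientation"][1]); d=np.array([np.cos(a),np.sin(a),0])
    g=P+[0,0,.019]
    for X in(g,g+.103*d): cv2.circle(f,tuple(int(round(i)) for i in proj(p,X)),1,(255,0,255),-1)
    # shaft pts
    k=(W[...,2]>.10)&(abs((W-g)@d-.07)<.05)&(abs((W-g)@[-d[1],d[0],0])<.015)&((W-g)@d>.045)
    q=W[k]-g; print(n,k.sum(),np.c_[q@d,q@[-d[1],d[0],0],q[:,2]][np.argsort(q@d)][::3].round(4).tolist())
    ims.append(cv2.resize(f[r:r+120,c:c+130],None,fx=3,fy=4))
cv2.imwrite("pics/lift.png",np.hstack(ims))
```

```text
[ 0.60323606 -0.1179821   0.12553106] [-1.51322279e-03  9.99198529e-01  4.00001301e-02 -1.53720499e-06] 5.075 [-0.26820043 -0.36273502 -1.48033554] 0.01296253076748134
side 53 [[0.045, 0.0048, -0.0009], [0.049, 0.0041, 0.0], [0.0517, 0.0046, 0.002], [0.0572, -0.0012, 0.003], [0.0583, 0.0048, -0.0004], [0.061, 0.0018, 0.0029], [0.063, 0.0032, 0.0055], [0.0658, 0.0038, 0.0047], [0.0703, -0.0007, -0.0017], [0.0739, -0.0011, 0.0023], [0.0746, 0.0016, 0.0032], [0.0785, -0.0024, 0.0029], [0.082, 0.0012, -0.0025], [0.0861, -0.0032, -0.0002], [0.0881, 0.0053, -0.0002], [0.0903, -0.0007, 0.0048], [0.0918, 0.0014, 0.0024], [0.0943, 0.0025, -0.0009]]
top 0 []
```

View pics/lift.png

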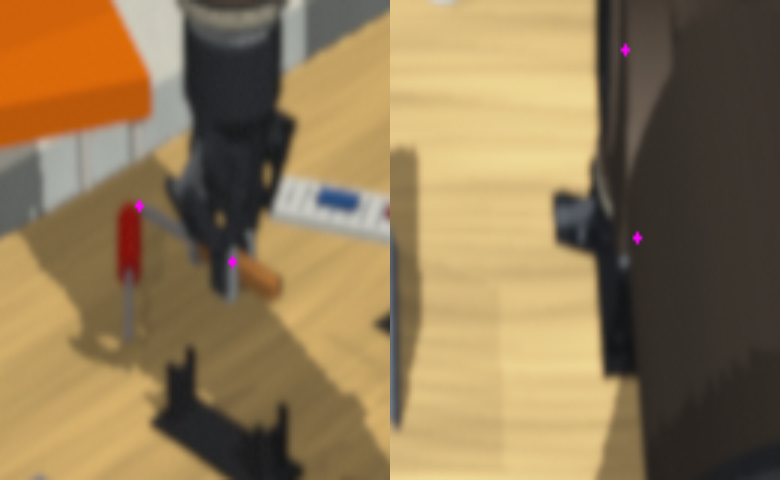

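The rod is held level. In the left panel the tip is at (139,206), right on the predicted mark. I carry it round to the back of the box.

>>> jog_arm(translation=[[-0.2,0,0],[-0.4,0.1,0],[-0.6,0.3,0],[-0.75,0.5,0],[-0.823,0.7,0],[-0.823,0.9,0],[-0.823,0.9,0],[-0.823,0.9,0]], delta_rot=[[0,0,-0.0073],[0,0,-0.0073],[0,0,-0.0073],[0,0,-0.0073],[0,0,-0.0073],[0,0,-0.0073],[0,0,-0.0073],[0,0,-0.0073]])

```text
time_s: 6.18
position: [0.3967, 0.1065, 0.1243]
orientation: [-0.001, 1.0, 0.017, -0.001]
wrist_force: [-0.2, -0.2, -0.7]
width: 0.013
```

>>> jog_arm(translation=[[0.006,0.08,-0.1],[0.006,0.08,-0.2],[0.006,0.08,-0.3],[0.006,0.08,-0.397],[0.006,0.08,-0.397],[0.006,0.08,-0.397]], delta_rot=[[0,0,0],[0,0,0],[0,0,0],[0,0,0],[0,0,0],[0,0,0]])

```text
time_s: 6.92
position: [0.3985, 0.1257, 0.0255]
orientation: [-0.001, 1.0, 0.017, -0.001]
wrist_force: [0.0, 0.1, -1.2]
width: 0.013
```

```bash
cat > st.py <<'E'
from h import *
s=manip.observe();P=s["position"];a=2*np.arctan2(s["orientation"][2],s["orientation"][1]);b=np.radians(1.95)
t=P[:2]+.100*np.array([np.cos(a),np.sin(a)])-[.5374,.1554]
print("t",s["time_s"],"P",P.round(4),"yaw",np.degrees(a).round(2),"ori",s["orientation"].round(4),"tip in back frame x,y,z",(t@[np.cos(b),np.sin(b)]).round(4),(t@[-np.sin(b),np.cos(b)]).round(4),(P[2]+.0189).round(4),"F",s["wrist_force"].round(2),s["torque"].round(2))
E
python3 st.py
python3 - <<'E'
from h import *
p=optics.get_image("side"); f=p["frame"][:,:,::-1].copy()
for X in([.4974,.130,.044],[.5374,.1554,.044],[.5374,.1554-.026,.044]): cv2.circle(f,tuple(int(round(i)) for i in proj(p,X)),1,(255,0,255),-1)
cv2.imwrite("pics/pre.png",cv2.resize(f[190:350,190:390],None,fx=3.5,fy=3.5,interpolation=cv2.INTER_CUBIC))
E
```

```text
t 6.925 P [0.3985 0.1257 0.0255] yaw 1.9 ori [-0.0011  0.9999  0.0166 -0.0013] tip in back frame x,y,z -0.0398 -0.025 0.0444 F [ 0.    0.11 -1.25] [ 0.02 -0.   -0.02]
```

View pics/pre.png

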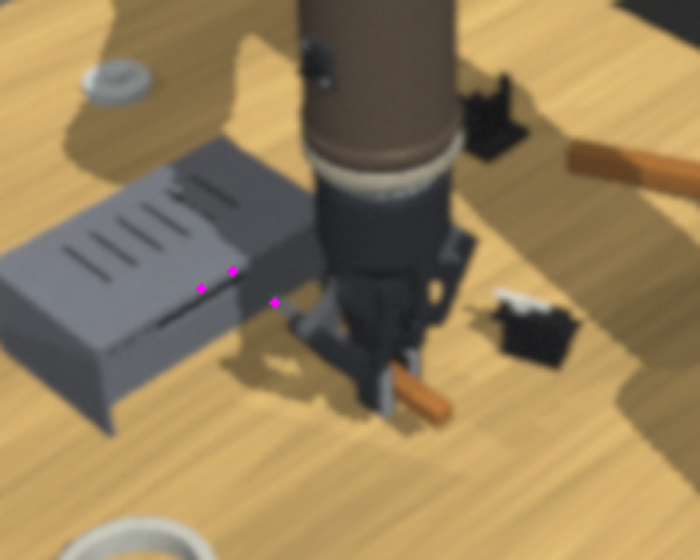

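The tip is at (285,312), in front of the window slit under the roof at (160,325)–(245,275). I ease in, stopping short of the plate.

>>> jog_arm(translation=[[0.05,0.006,-0.001],[0.1,0.007,-0.001],[0.13,0.009,-0.001],[0.14,0.009,-0.001],[0.14,0.009,-0.001],[0.14,0.009,-0.001]], delta_rot=[[0,0,0],[0,0,0],[0,0,0],[0,0,0],[0,0,0],[0,0,0]])

```text
time_s: 7.72
position: [0.4333, 0.1283, 0.0254]
orientation: [-0.001, 1.0, 0.017, -0.001]
wrist_force: [-0.4, -0.2, -1.0]
width: 0.0131
```

>>> jog_arm(translation=[[0.004,0,0],[0.008,0,0],[0.012,0,0],[0.012,0,0]], delta_rot=[[0,0,0],[0,0,0],[0,0,0],[0,0,0]])

```text
time_s: 8.22
position: [0.4364, 0.1282, 0.0255]
orientation: [-0.001, 1.0, 0.017, -0.001]
wrist_force: [0.8, -0.1, -1.4]
width: 0.013
```

```bash
python3 st.py
```

```text
t 8.225 P [0.4364 0.1282 0.0255] yaw 1.93 ori [-0.0013  0.9999  0.0168 -0.0011] tip in back frame x,y,z -0.0018 -0.0237 0.0444 F [ 0.8  -0.08 -1.39] [-0.01  0.03 -0.03]
```

>>> jog_arm(translation=[[0.003,0,0],[0.006,0,0],[0.008,0,0],[0.008,0,0]], delta_rot=[[0,0,0],[0,0,0],[0,0,0],[0,0,0]])

```text
time_s: 8.72
position: [0.4384, 0.1282, 0.0254]
orientation: [-0.001, 1.0, 0.017, -0.001]
wrist_force: [-0.7, -0.8, -1.5]
width: 0.0133
```

>>> jog_arm(translation=[[0.003,0,0],[0.006,0,0],[0.008,0,0],[0.008,0,0]], delta_rot=[[0,0,0],[0,0,0],[0,0,0],[0,0,0]])

```text
time_s: 9.22
position: [0.4388, 0.128, 0.0251]
orientation: [-0.001, 1.0, 0.017, -0.002]
wrist_force: [-6.5, 1.3, 0.8]
width: 0.0132
```

Contact: about 6 N at P.x 0.4386. I back off lightly, step sideways, and touch again.

>>> jog_arm(translation=[[-0.014,0.004,0],[-0.014,0.026,0],[-0.014,0.026,0],[-0.004,0.026,0],[0,0.026,0],[0.003,0.026,0],[0.003,0.026,0]], delta_rot=[[0,0,0],[0,0,0],[0,0,0],[0,0,0],[0,0,0],[0,0,0],[0,0,0]])

```text
time_s: 10.1
position: [0.4385, 0.1343, 0.0248]
orientation: [-0.001, 1.0, 0.017, -0.003]
wrist_force: [-5.4, 0.5, 0.6]
width: 0.0129
```

>>> jog_arm(translation=[[-0.014,0.004,0.002],[-0.014,0.026,0.002],[-0.014,0.026,0.002],[-0.004,0.026,0.002],[0,0.026,0.002],[0.003,0.026,0.002],[0.003,0.026,0.002]], delta_rot=[[0,-0.001,0],[0,-0.001,0],[0,-0.001,0],[0,-0.001,0],[0,-0.001,0],[0,-0.001,0],[0,-0.001,0]])

```text
time_s: 10.98
position: [0.4385, 0.1407, 0.0251]
orientation: [-0.0, 1.0, 0.017, -0.001]
wrist_force: [-4.6, 1.0, 0.1]
width: 0.0131
```

>>> jog_arm(translation=[[-0.014,0.004,0.001],[-0.014,0.026,0.001],[-0.014,0.026,0.001],[-0.004,0.026,0.001],[0,0.026,0.001],[0.002,0.026,0.001],[0.002,0.026,0.001]], delta_rot=[[0,0,0],[0,0,0],[0,0,0],[0,0,0],[0,0,0],[0,0,0],[0,0,0]])

```text
time_s: 11.85
position: [0.4391, 0.1472, 0.0253]
orientation: [-0.0, 1.0, 0.017, -0.001]
wrist_force: [-0.0, 0.2, -1.0]
width: 0.013
```

>>> jog_arm(translation=[[0.004,0,0],[0.008,0,0],[0.01,0,0],[0.01,0,0]], delta_rot=[[0,0,0],[0,0,0],[0,0,0],[0,0,0]])

```text
time_s: 12.35
position: [0.4416, 0.1472, 0.0253]
orientation: [-0.0, 1.0, 0.017, -0.001]
wrist_force: [-0.0, 0.8, -1.0]
width: 0.0131
```

It's in the hole: no force at 3.5 mm past the face. I push slowly along the box's x axis.

>>> jog_arm(translation=[[0.01,0.003,0],[0.02,0.004,0],[0.032,0.004,0],[0.044,0.005,0],[0.056,0.005,0],[0.056,0.005,0]], delta_rot=[[0,0,0],[0,0,0],[0,0,0],[0,0,0],[0,0,0],[0,0,0]])

```text
time_s: 13.1
position: [0.456, 0.1484, 0.0253]
orientation: [-0.0, 1.0, 0.017, -0.001]
wrist_force: [-1.3, 0.1, -1.0]
width: 0.0134
```

>>> jog_arm(translation=[[0.012,0.001,0],[0.026,0.001,0],[0.04,0.002,0],[0.054,0.002,0],[0.068,0.002,0],[0.082,0.003,0],[0.096,0.003,0],[0.11,0.004,0],[0.12,0.004,0],[0.128,0.004,0],[0.128,0.004,0]], delta_rot=[[0,0,0],[0,0,0],[0,0,0],[0,0,0],[0,0,0],[0,0,0],[0,0,0],[0,0,0],[0,0,0],[0,0,0],[0,0,0]])

```text
time_s: 14.48
position: [0.4884, 0.1495, 0.0254]
orientation: [-0.001, 1.0, 0.017, -0.0]
wrist_force: [-1.8, 0.6, -1.7]
width: 0.0134
```

```bash
python3 st.py
python3 - <<'E'
from h import *
b=np.radians(1.95);R=np.array([[np.cos(b),-np.sin(b)],[np.sin(b),np.cos(b)]]);o=np.array([.5784,.1568])
ims=[]
for n in("top","side"):
    p=optics.get_image(n);W=world(p);L=(W[...,:2]-o)@R
    m=(W[...,2]>.055)&(W[...,2]<.068)&(L[...,0]>.05)&(L[...,0]<.13)&(abs(L[...,1])<.06)
    print(n,m.sum(), np.percentile(L[m],[5,50,95],axis=0).round(4).tolist() if m.sum() else "")
    f=p["frame"][:,:,::-1]
    ims.append(cv2.resize(f[150:290,180:300] if n=="top" else f[180:320,170:290],None,fx=3.2,fy=3.2))
cv2.imwrite("pics/pushed.png",np.hstack(ims))
E
```

```text
t 14.475 P [0.4884 0.1495 0.0254] yaw 1.98 ori [-5.000e-04  9.999e-01  1.730e-02 -4.000e-04] tip in back frame x,y,z 0.0508 -0.0042 0.0443 F [-1.81  0.6  -1.66] [-0.    0.23 -0.06]
top 141 [[0.0819, -0.0528], [0.0836, -0.0018], [0.0869, 0.0495]]
side 189 [[0.0795, -0.0512], [0.0833, 0.0019], [0.0879, 0.0531]]
```

View pics/pushed.png

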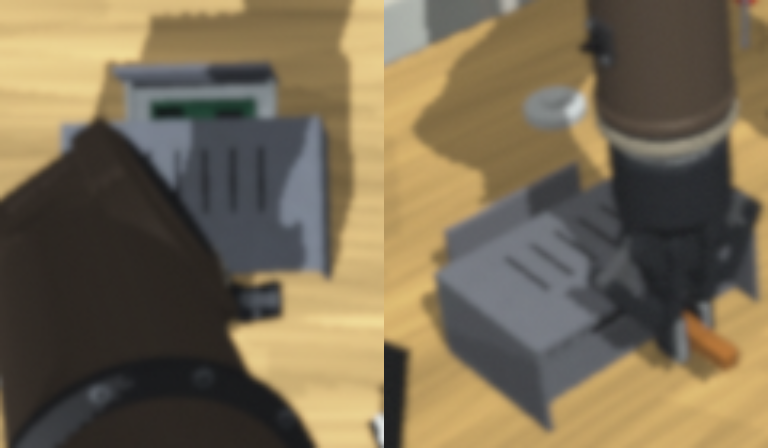

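The tray is now out: the panel measures about 41 mm, at (195,72) in the left panel. I withdraw straight back and lift.

>>> jog_arm(translation=[[-0.06,-0.002,0],[-0.14,-0.005,0],[-0.22,-0.007,0],[-0.3,-0.01,0],[-0.36,-0.012,0],[-0.37,-0.012,0],[-0.37,-0.012,0.1],[-0.37,-0.012,0.25],[-0.37,-0.012,0.4],[-0.37,-0.1,0.4],[-0.37,-0.3,0.4],[-0.37,-0.5,0.4],[-0.37,-0.7,0.4],[-0.2,-0.85,0.4],[0,-0.95,0.4],[0.1,-1,0.4],[0.1,-1,0.4],[0.1,-1,0.4]], delta_rot=[[0,0,0],[0,0,0],[0,0,0],[0,0,0],[0,0,0],[0,0,0],[0,0,0],[0,0,0],[0,0,0],[0,0,0.003],[0,0,0.0072],[0,0,0.0072],[0,0,0.0072],[0,0,0.0072],[0,0,0.0072],[0,0,0.0072],[0,0,0.0072],[0,0,0.0072]])

```text
time_s: 16.82
position: [0.5127, -0.1001, 0.1251]
orientation: [-0.001, 0.999, 0.04, -0.001]
wrist_force: [-0.9, -0.1, -2.1]
width: 0.0132
```

>>> jog_arm(translation=[[0.15,-0.03,0],[0.3,-0.06,0],[0.364,-0.072,0],[0.364,-0.072,0],[0.364,-0.072,-0.1],[0.364,-0.072,-0.2],[0.364,-0.072,-0.28],[0.364,-0.072,-0.28],[0.364,-0.072,-0.28]], delta_rot=[[0,0,0],[0,0,0],[0,0,0],[0,0,0],[0,0,0],[0,0,0],[0,0,0],[0,0,0],[0,0,0]])

```text
time_s: 17.95
position: [0.6035, -0.1179, 0.0561]
orientation: [-0.001, 0.999, 0.04, -0.001]
wrist_force: [1.0, 1.0, -0.5]
width: 0.0132
```

```bash
python3 st.py
python3 - <<'E'
from h import *
p=optics.get_image("side");f=p["frame"][:,:,::-1].copy()
cv2.imwrite("pics/preplace.png",cv2.resize(f[150:270,250:380],None,fx=5,fy=5,interpolation=cv2.INTER_CUBIC))
E
```

```text
t 17.95 P [ 0.6035 -0.1179  0.0561] yaw 4.6 ori [-7.000e-04  9.992e-01  4.010e-02 -5.000e-04] tip in back frame x,y,z 0.1567 -0.2708 0.075 F [ 1.05  0.97 -0.47] [-0.01 -0.01 -0.02]
```

View pics/preplace.png

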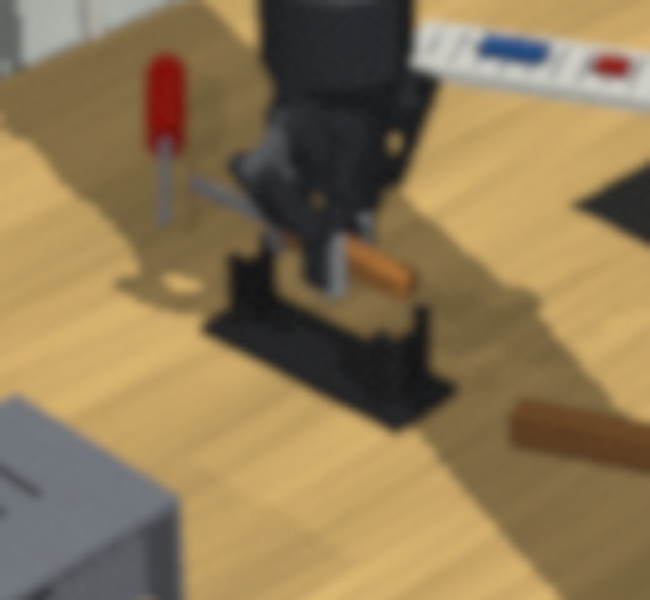

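The rod is level above the forks, with its tip at (195,183) and its handle end at (410,285). I lower it and release.

>>> jog_arm(translation=[[0,0,-0.04],[0,0,-0.08],[0,0,-0.105],[0,0,-0.117],[0,0,-0.117],[0,0,-0.117]], delta_rot=[[0,0,0],[0,0,0],[0,0,0],[0,0,0],[0,0,0],[0,0,0]])

```text
time_s: 18.75
position: [0.6041, -0.118, 0.0273]
orientation: [-0.001, 0.999, 0.04, -0.0]
wrist_force: [-0.4, 0.2, 0.3]
width: 0.013
```

>>> jog_arm(translation=[[0,0,0],[0,0,0],[0,0,0],[0,0,0],[0,0,0]], delta_rot=[[0,0,0],[0,0,0],[0,0,0],[0,0,0],[0,0,0]], fingers=120)

```text
time_s: 19.38
position: [0.6041, -0.118, 0.0273]
orientation: [-0.001, 0.999, 0.04, -0.0]
wrist_force: [-1.0, 0.2, -0.1]
width: 0.045
```

>>> jog_arm(translation=[[0,0,0.06],[0,0,0.15],[0,0,0.3],[0,0,0.45],[0,0,0.6],[0,0,0.6],[0,0,0.6]], delta_rot=[[0,0,0],[0,0,0],[0,0,0],[0,0,0],[0,0,0],[0,0,0],[0,0,0]])

```text
time_s: 20.25
position: [0.6038, -0.118, 0.1776]
orientation: [-0.001, 0.999, 0.04, 0.0]
wrist_force: [-1.0, -0.3, -0.4]
width: 0.0454
```

>>> jog_arm(translation=[[0.05,0.2,0],[0.1,0.4,0],[0.15,0.6,0],[0.15,0.8,0],[0.15,1,0],[0.15,1,0],[0.15,1,0]], delta_rot=[[0,0,-0.0073],[0,0,-0.0073],[0,0,-0.0073],[0,0,-0.0073],[0,0,-0.0073],[0,0,-0.0073],[0,0,-0.0073]], fingers=255)

```text
time_s: 21.12
position: [0.6408, 0.1314, 0.1764]
orientation: [0.0, 1.0, 0.017, -0.001]
wrist_force: [0.7, 0.2, -0.7]
width: -0.0
```

Run:
```python
from h import *
s=manip.observe();P=s["position"];print(P,s["orientation"],s["width"],"norm to go",((np.array([.6414,.1589,.033])-P)/.25).round(4))
z=np.load("top0.npz")["W"]
b=np.radians(1.95);R=np.array([[np.cos(b),-np.sin(b)],[np.sin(b),np.cos(b)]]);o=np.array([.5784,.1568])
for n in("top","side"):
    p=optics.get_image(n);W=world(p);L=(W[...,:2]-o)@R
    m=(W[...,2]>.055)&(W[...,2]<.068)&(L[...,0]>.06)&(L[...,0]<.13)&(abs(L[...,1])<.065)
    print(n,m.sum(),np.percentile(L[m],[5,50,95],axis=0).round(4).tolist() if m.sum() else "")
    m=(W[...,2]>.035)&(W[...,2]<.07)&(abs(W[...,0]-.62)<.10)&(abs(W[...,1]+.12)<.035)
    q=W[m];g=(q[:,:2]-[.6,-.12])
    if len(q)>50:
        c=q[:,:2].mean(0);v=np.linalg.svd(q[:,:2]-c,full_matrices=False)[2][0];v*=np.sign(v[0]);print("rod",c,np.degrees(np.arctan2(v[1],v[0])),np.percentile((q[:,:2]-c)@v,[0,100]),np.median(q[:,2]),len(q))
```

```text
[0.64075462 0.13143006 0.17641637] [ 3.11750795e-05  9.99850029e-01  1.72974047e-02 -8.48087098e-04] -2.1879399856709922e-05 norm to go [ 0.0026  0.1099 -0.5737]
top 7 [[0.0821, -0.0577], [0.0833, -0.0554], [0.0849, -0.0536]]
rod [ 0.61799737 -0.11809706] 4.643121843155842 [-0.06211254  0.0843421 ] 0.051374205178099146 404
side 185 [[0.0794, -0.0515], [0.0832, -0.001], [0.0882, 0.0527]]
rod [ 0.6123323  -0.11544638] 4.618966769302787 [-0.05895156  0.08834474] 0.04857185487854395 387
```

The rod rests as before, within about 2 mm. I go down into the gap with the fingers shut.

>>> jog_arm(translation=[[0.003,0.11,0],[0.003,0.11,-0.1],[0.003,0.11,-0.25],[0.003,0.11,-0.37],[0.003,0.11,-0.37],[0.003,0.11,-0.37]], delta_rot=[[0,0,0],[0,0,0],[0,0,0],[0,0,0],[0,0,0],[0,0,0]])

```text
time_s: 21.98
position: [0.6428, 0.1569, 0.0856]
orientation: [0.0, 1.0, 0.016, 0.0]
wrist_force: [1.0, -0.1, -0.8]
width: -0.0003
```

>>> jog_arm(translation=[[0,0,-0.04],[0,0,-0.08],[0,0,-0.12],[0,0,-0.16],[0,0,-0.2],[0,0,-0.2]], delta_rot=[[0,0,0],[0,0,0],[0,0,0],[0,0,0],[0,0,0],[0,0,0]])

```text
time_s: 22.72
position: [0.6421, 0.1567, 0.0344]
orientation: [0.0, 1.0, 0.016, -0.001]
wrist_force: [-1.1, -0.5, 0.6]
width: -0.0001
```

```bash
python3 st.py
```

```text
t 22.725 P [0.6421 0.1567 0.0344] yaw 1.78 ori [ 3.000e-04  9.999e-01  1.550e-02 -7.000e-04] tip in back frame x,y,z 0.2047 -0.0026 0.0533 F [-1.13 -0.54  0.59] [ 0.03  0.04 -0.02]
```

>>> jog_arm(translation=[[0.01,0,0],[0.02,0.001,0],[0.03,0.001,0],[0.042,0.001,0],[0.054,0.002,0],[0.066,0.002,0],[0.078,0.003,0],[0.09,0.003,0],[0.098,0.003,0],[0.098,0.003,0]], delta_rot=[[0,0,0],[0,0,0],[0,0,0],[0,0,0],[0,0,0],[0,0,0],[0,0,0],[0,0,0],[0,0,0],[0,0,0]])

```text
time_s: 23.98
position: [0.6671, 0.1575, 0.0344]
orientation: [0.0, 1.0, 0.016, -0.0]
wrist_force: [-0.9, -0.3, -0.1]
width: -0.0002
```

>>> jog_arm(translation=[[0.004,0,0],[0.008,0,0],[0.012,0,0],[0.012,0,0]], delta_rot=[[0,0,0],[0,0,0],[0,0,0],[0,0,0]])

```text
time_s: 24.48
position: [0.6701, 0.1576, 0.0343]
orientation: [0.0, 1.0, 0.016, -0.0]
wrist_force: [-2.8, 0.4, 0.6]
width: -0.0
```

>>> jog_arm(translation=[[0.004,0,0],[0.008,0,0],[0.012,0,0],[0.012,0,0]], delta_rot=[[0,0,0],[0,0,0],[0,0,0],[0,0,0]])

```text
time_s: 24.98
position: [0.6706, 0.1576, 0.0342]
orientation: [0.001, 1.0, 0.016, -0.003]
wrist_force: [-12.1, -1.0, 8.5]
width: 0.0003
```

```bash
cat > tr.py <<'E'
from h import *
b=np.radians(1.95);R=np.array([[np.cos(b),-np.sin(b)],[np.sin(b),np.cos(b)]]);o=np.array([.5784,.1568])
for n in("top","side"):
    p=optics.get_image(n);W=world(p);L=(W[...,:2]-o)@R
    m=(W[...,2]>.055)&(W[...,2]<.066)&(L[...,0]>.06)&(L[...,0]<.13)&(abs(L[...,1])<.065)&(abs(L[...,1])>.03)
    print(n,m.sum(),np.percentile(L[m],[5,50,95],axis=0).round(4).tolist() if m.sum() else "")
E
python3 tr.py
```

```text
top 3 [[0.1026, -0.0581], [0.1041, -0.0581], [0.1062, -0.0577]]
side 71 [[0.0993, -0.0535], [0.1023, 0.0378], [0.1066, 0.0555]]
```

At the stop: 12 N, with the panel about 62 mm out. I back off, lift clear and check.

>>> jog_arm(translation=[[-0.02,0,0],[-0.05,0,0],[-0.06,0,0],[-0.06,0,0.1],[-0.06,0,0.25],[-0.06,0,0.45],[-0.06,0,0.65],[-0.2,-0.2,0.7],[-0.4,-0.4,0.7],[-0.6,-0.5,0.7],[-0.8,-0.5,0.7],[-1,-0.5,0.7],[-1,-0.5,0.7],[-1,-0.5,0.7]], delta_rot=[[0,0,0],[0,0,0],[0,0,0],[0,0,0],[0,0,0],[0,0,0],[0,0,0],[0,0,0],[0,0,0],[0,0,0],[0,0,0],[0,0,0],[0,0,0],[0,0,0]])

```text
time_s: 26.82
position: [0.4216, 0.0326, 0.2098]
orientation: [0.001, 1.0, 0.016, -0.002]
wrist_force: [1.3, 0.0, 0.8]
width: 0.0001
```

```bash
python3 tr.py
python3 - <<'E'
from h import *
W0=np.load("top0.npz")["W"]
p=optics.get_image("top");W=world(p)
for o in("mouse","servo","tape","cup","rod"):
    for r in outline_of(p,o)[:3]: print(o,round(r["p"],2),np.round(r["centre"]),np.nanmedian(W[r["pixels"]],axis=0).round(3))
cv2.imwrite("pics/final.png",p["frame"][:,:,::-1])
for n in("top","side"):
  for lab,w in(("before",np.load(n+"0.npz")["W"]),("now",world(optics.get_image(n)))):
    m=(w[...,2]>.035)&(w[...,2]<.07)&(abs(w[...,0]-.62)<.10)&(abs(w[...,1]+.12)<.035);q=w[m]
    if len(q)>50:
        c=q[:,:2].mean(0);v=np.linalg.svd(q[:,:2]-c,full_matrices=False)[2][0];v*=np.sign(v[0]);print(n,lab,c.round(4),np.degrees(np.arctan2(v[1],v[0])).round(2),((q[:,:2]).max(0)).round(4),np.median(q[:,2]).round(4),len(q))
s=manip.observe();print(s["time_s"],s["wrist_force"])
E
```

```text
top 70 [[0.1016, -0.0561], [0.1036, -0.0314], [0.107, 0.0532]]
side 91 [[0.0996, -0.0529], [0.1022, 0.0312], [0.1065, 0.0558]]
mouse 0.68 [486. 238.] [ 0.508 -0.418  0.029]
tape 0.88 [162. 289.] [0.397 0.31  0.02 ]
tape 0.29 [241. 201.] [0.587 0.159 0.07 ]
cup 0.64 [356. 191.] [ 0.62  -0.116  0.051]
cup 0.59 [123. 208.] [0.59  0.437 0.063]
cup 0.57 [237. 171.] [0.667 0.162 0.017]
rod 0.78 [475. 339.] [ 0.276 -0.385  0.019]
rod 0.61 [357. 193.] [ 0.618 -0.117  0.051]
rod 0.59 [383. 279.] [ 0.417 -0.177  0.026]
top before [ 0.6188 -0.1203] 4.42 [ 0.7031 -0.1017] 0.0512 411
top now [ 0.6183 -0.1181] 4.61 [ 0.7028 -0.1027] 0.0511 411
side before [ 0.6126 -0.1176] 4.56 [ 0.702  -0.1002] 0.0485 385
side now [ 0.6126 -0.1151] 4.11 [ 0.7013 -0.0987] 0.0483 381
27.325 [ 0.36975566 -0.0560204   0.68553956]
```

View pics/final.png

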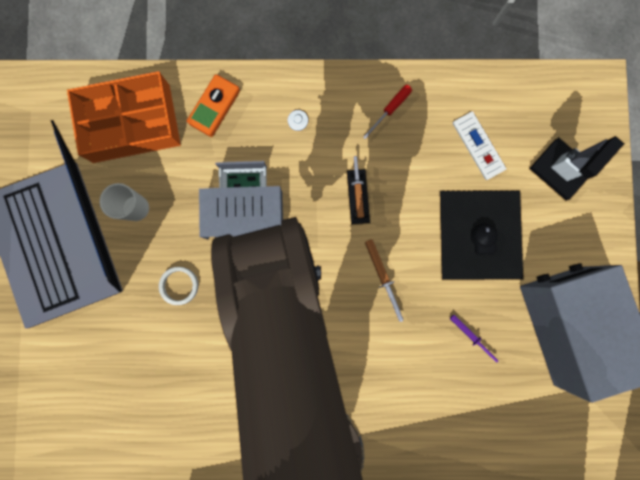

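The final view shows the tray out at (243,178), the rod on its rest at (357,192) and the other things unmoved. The servo is hidden by the arm, and no move passed near it at low height. I hand it in.

```bash
python3 -c "
from station import manip
print(manip.sign_off())"
```

```text
the job is handed in; nothing more can be done
None
```

The tray is fully out and the rod is back on its rest. I handed the job in at about 27 s of the 72 s allowed.

- **Finding the hole:** I gripped the wooden rod on the rest and touched the back face with about 5–6.5 N each time. The first three touches met the plate. The fourth, about 5 mm to the -y side of the window's middle, went in without force.
- **Moving the tray:** I pushed it about 41 mm out with the rod, and the pictures agreed. I put the rod back on its rest before the draw, not after it. I then drew the tray out with shut fingers in the gap until it stopped, at about 12 N.
- **Last checks:** The panel measured about 61 mm out in the top picture and about 60 mm in the side one. The stop is at 62 mm and I felt it, so I take the tray as fully out. The rod lies within about 2.5 mm and 0.5° of its first pose, at the same height. The mouse, tape, cup and look-alike rods were unmoved.
- **Not checked:** The arm hid the servo in the last top picture, so I could not confirm it. No move passed near it at low height.

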